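# Load a turned furniture foot into the spring feeder

### The arm

A 6-joint arm with a two-finger parallel gripper is mounted at the origin on the work surface. World frame = base frame: x ahead of the robot, y to its left, z up, the work surface at z = 0. Lengths are in m, angles in rad, forces in N, time in s.
With the tool pointing down it reaches from about 0.3 to 0.875 m from the base axis. Payload 6.4 kg.
Tool frame: the origin (TCP) lies between the finger pads; the fingertips stand 17 mm ahead of it and the grasp point (between the pads) lies 2 mm behind it; x points along the fingers, y is the direction in which the jaws open and shut, and the axes are right-handed (so a half turn about x gives the same grasp; the last joint's range is limited). The gripper opens to 88 mm and grips with 3 to 60 N. Pads are 18 mm wide; open, the fingers measure 123 mm over their backs; the gripper's body (75 mm by 187 mm) begins 45 mm behind the grasp point.
Start: joints at [1.024, 0.181, 1.607, -0, 1.354, -0.206], TCP at [0.192, 0.542, 0.228] pointing down, gripper open.
Joint ranges: [-2.99, 2.99], [-0.89, 2.07], [0.3, 2.58], [-1.14, 4.28], [0, 2.63], [-3.12, 3.12]. Speed limits (rad/s): [2.57, 2.57, 3.01, 3.14, 3.14, 3.14].

### API

Orientations are given as a unit quaternion [x, y, z, w].
In Python, from rig import status, get_image, bot gives the robot as it stands. The module is installed in compiled form; this text tells all that it offers.
- The arm moves only by the shell command python3 -m jog 'ROWS' [FORCE]. ROWS is JSON, a list of rows, each a list of 5 numbers: the shift along the tool's x, y, z in m, then the turn about the tool's x in rad, then the closure in counts, from 0 (fully open) to 255 (shut). A call has exactly 5 rows; each row is the pose to reach, as a shift and turn from the pose commanded when the call began, along the tool's axes at that moment; what a row does not reach only later rows make up. A row lasts 1/12 s, in which the tool goes at most 41.7 mm and 7.16 degrees, less where a joint would pass 70% of its speed; a pose out of reach is approached as far as the arm can. A call with a gripper value outside its range is refused whole. The fingers move at their own pace and stop on an object; FORCE is the grip in N (left out, the last holds). Time passes only in rows, so rows that repeat a pose let the fingers close, or fill a call up. It gives the time, the measured TCP pose, the force and the opening at its end, in the units of the state.
- status.sense(): the state, without advancing time (a new reading comes with each control period).
- get_image(name): name is "scene" or "top"; returns a dict with "img" (384x512x3 uint8, blue, green, red), "mtx" (3x3 intrinsics, pixels), "camera_from_world" (4x4, takes a point from world to camera coordinates). Camera axes: x right, y up, looking along -z (the intrinsics and any distortion apply to the point x, -y, -z); pixel columns grow to the right and rows downward; lengths in m; the calibration is good to about 2 mm. A picture is of the moment at which its call begins. There is no depth.
- bot.sign_off(): hands the job in, once; it reports no verdict.
The state is a dict: "t": time; "q": joint angles; "dq": joint speeds; "tau": joint torques, N m; "position": TCP position; "ee_rot": TCP orientation; "wrist_force": force on the tool from outside, world axes, zero at the start; "moment": the same for the moment, N m; "opening": finger opening in m.
Only numpy, scipy, OpenCV 4.12 (cv2) and the standard library are available. Lean on these libraries where they do the work, as an engineer would, in place of code of your own. Each camera call takes 0.05 s, during which the arm holds its last target. There are 200 camera calls.

### The job

Take the middle-sized of the three turned wooden furniture feet and load it, tenon up, into the spring-loaded feeder tube on the bench: press it down against the spring until both side catches have snapped over its round base, then let go so that it stays down. Leave the other two feet standing where they are.

Things in the scene. Friction and masses are not known exactly. Their poses are not given: they have to be found in the camera images.
- foot: Foot to load: middle-sized of three turned wooden feet, all upright. Base 56 mm across, 26 mm high (lowest 12 mm taper to 40 mm); on its flat shoulder a 26 mm tenon up to 100 mm. Origin: centre of underside, z up. 0.1 kg. Grip the tenon, also to press. Latched when its underside is 59 mm over the bench; go 2-4 mm farther to be sure (hard stop 6 mm farther); it springs back to 59 mm and stays.
- feeder: Upright metal tube on a grey plate 120x130x8 mm. Origin: tube axis at bench level, z up. Rim 103 mm high, outside 68 mm, bore 60 mm, flared to 72 mm at the rim. Inside, a black 42 mm spring platform, top at 91 mm, sinks under the foot. Two brass catches (+y, -y; housings to 53 mm off axis, 97 mm high) snap over the base's shoulder at 85 mm. Push: 4 N rising to 13 N; catches add up to 4 N.
- wide_foot: Bystander: the widest foot, same height and tenon, base 82 mm in diameter; too wide for the tube. Origin: centre of the underside, z up.
- slim_foot: Bystander: the slimmest foot, same height and tenon, base 38 mm in diameter; the catches would not hold it. Origin: centre of the underside, z up.

How it is judged:
By the outcome, as a careful person would: the job done as asked, in the order asked, and still so for the second after the job is handed in, with the robot touching nothing.
It also fails if it takes over 48 s, if anything falls off the work surface, if the arm or the gripper's body presses on something with over 40 N, if the wrist force passes 120 N, or if a joint passes its speed limit or range.

## Working session

There is one attempt and no reset: what is moved stays moved. The work goes in short steps, Python scripts to look and compute and a shell command to move; the robot and the scene stay as the last step left them, time stands still between calls to the robot, and variables do not carry over. Pictures are saved under pics/ and viewed, about 8 in all and at most 12, crops included, and the job is handed in when it is done.

```bash
mkdir -p pics
python3 - <<'E'
from rig import status,get_image
import cv2,numpy as np
s=status.sense()
print({k:np.round(v,4).tolist() for k,v in s.items()})
for n in("scene","top"):
    d=get_image(n); cv2.imwrite(f"pics/{n}0.png",d["img"]); np.savez(f"{n}.npz",K=d["mtx"],T=d["camera_from_world"]); print(n,d.keys(),np.round(d["mtx"],1).tolist(),np.round(d["camera_from_world"],3).tolist())
E
```

```text
{'t': 0.0, 'q': [1.0237, 0.1816, 1.608, 0.0, 1.3538, -0.2063], 'dq': [-0.0011, 0.0003, -0.0013, -0.0016, 0.0001, 0.0005], 'tau': [-0.0007, -43.3849, -34.1848, 0.0701, 0.0384, -0.0001], 'position': [0.1919, 0.5415, 0.2268], 'ee_rot': [0.1193, 0.6971, -0.1205, 0.6966], 'wrist_force': [-0.1757, 0.223, 0.2757], 'moment': [-0.0021, -0.0081, 0.0366], 'opening': 0.0883}
scene dict_keys(['img', 'mtx', 'camera_from_world']) [[409.9, 0.0, 259.0], [0.0, 409.9, 189.7], [0.0, 0.0, 1.0]] [[0.362, 0.932, 0.006, -0.212], [-0.658, 0.251, 0.71, 0.309], [0.66, -0.261, 0.704, -1.281], [0.0, 0.0, 0.0, 1.0]]
top dict_keys(['img', 'mtx', 'camera_from_world']) [[350.1, 0.0, 257.8], [0.0, 350.1, 186.4], [0.0, 0.0, 1.0]] [[-0.012, -1.0, 0.011, 0.037], [0.991, -0.011, 0.135, -0.518], [-0.135, 0.012, 0.991, -0.638], [0.0, 0.0, 0.0, 1.0]]
```

View pics/scene0.png

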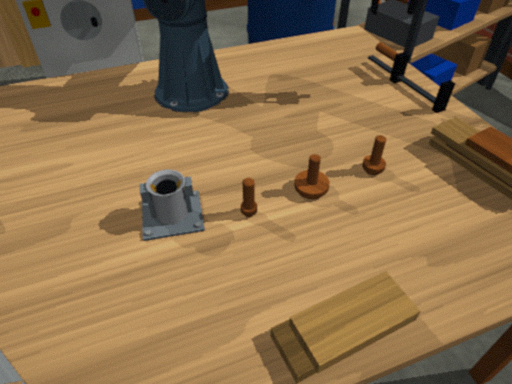

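View pics/top0.png

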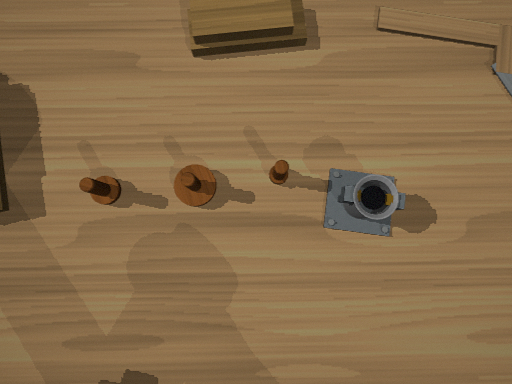

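The top view shows the feeder at (375,197), slim foot at (280,172), wide foot at (195,185) and the middle-sized foot at (105,190). In the scene view the middle foot is at (374,160) and the feeder at (168,195). I'll fit silhouettes next.

```bash
cat > h.py <<'E'
import numpy as np,cv2
C={n:np.load(f"{n}.npz") for n in("scene","top")}
def proj(n,P):
    P=np.atleast_2d(P);c=P@C[n]["T"][:3,:3].T+C[n]["T"][:3,3]
    return np.c_[c[:,0]/-c[:,2],-c[:,1]/-c[:,2]]@C[n]["K"][:2,:2].T+C[n]["K"][:2,2]
def plane(n,uv,z):
    K,T=C[n]["K"],C[n]["T"];a=(np.array(uv)-K[:2,2])/[K[0,0],K[1,1]]
    d=T[:3,:3].T@np.array([a[0],-a[1],-1]);o=-T[:3,:3].T@T[:3,3]
    return o+d*(z-o[2])/d[2]
def circ(x,y,r,z,N=48):
    t=np.linspace(0,2*np.pi,N,endpoint=False);return np.c_[x+r*np.cos(t),y+r*np.sin(t),0*t+z]
def fpolys(x,y,R=.028,rb=.020,zb=.012,zt=.1,z0=0):
    return [np.r_[circ(x,y,rb,z0),circ(x,y,R,z0+zb),circ(x,y,R,z0+.026)],np.r_[circ(x,y,.013,z0+.026),circ(x,y,.013,z0+zt)]]
S=4
def mask(n,polys,shape=(384,512)):
    m=np.zeros((shape[0]*S,shape[1]*S),np.uint8)
    for p in polys:
        cv2.fillConvexPoly(m,cv2.convexHull((((proj(n,p)+.5)*S-.5)).astype(np.float32)).round().astype(np.int32),1)
    return m
E
python3 - <<'E'
from h import *
from scipy.optimize import minimize
im={n:cv2.imread(f"pics/{n}0.png") for n in C}
def red(n):
    i=cv2.resize(im[n],None,fx=S,fy=S,interpolation=cv2.INTER_LINEAR).astype(float)
    return ((i[...,2]>1.75*i[...,1])&(i[...,2]>35)).astype(np.uint8)
R={n:red(n) for n in C}
for n in C: cv2.imwrite(f"pics/red_{n}.png",R[n]*255)
for name,tp,r in(("mid",(105,190),.028),("wide",(195,185),.041),("slim",(280,172),.019)):
    p0=plane("top",tp,.02)[:2]
    for ns in(["top"],["scene"],["top","scene"]):
        def cost(p):
            c=0
            for n in ns:
                m=mask(n,fpolys(*p,R=r,rb=r*.72)); w=cv2.dilate(m,np.ones((25,25)))
                k=R[n]&w; c+=1-(m&k).sum()/(m|k).sum()
            return c
        o=minimize(cost,p0,method="Nelder-Mead",options=dict(initial_simplex=[p0,p0+[.01,0],p0+[0,.01]],xatol=2e-4,fatol=1e-4))
        print(name,ns,p0.round(4),o.x.round(4),round(o.fun,3))
# feeder views
d=[]
for n,(u,v) in(("top",(365,200)),("scene",(170,205))):
    c=im[n][v-50:v+50,u-50:u+50]; d.append(cv2.resize(c,(400,400),interpolation=cv2.INTER_CUBIC))
cv2.imwrite("pics/feed.png",np.hstack(d))
E
```

```text
mid ['top'] [0.5168 0.3295] [0.5141 0.317 ] 0.869
mid ['scene'] [0.5168 0.3295] [0.5149 0.3324] 0.464
mid ['top', 'scene'] [0.5168 0.3295] [0.5155 0.3279] 1.336
wide ['top'] [0.5248 0.1541] [0.541  0.1351] 0.975
wide ['scene'] [0.5248 0.1541] [0.5257 0.1565] 0.411
wide ['top', 'scene'] [0.5248 0.1541] [0.5245 0.1525] 1.386
slim ['top'] [ 0.549  -0.0134] [ 0.5412 -0.011 ] 0.923
slim ['scene'] [ 0.549  -0.0134] [ 0.5425 -0.0062] 0.513
slim ['top', 'scene'] [ 0.549  -0.0134] [ 0.5394 -0.0073] 1.435
```

View pics/feed.png

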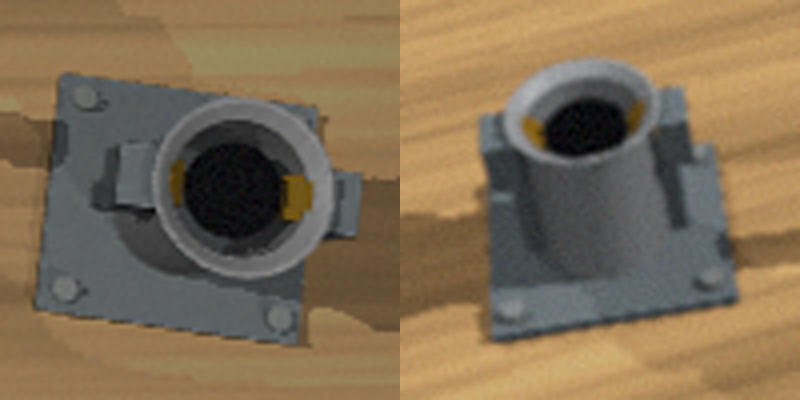

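The crop shows the rim ellipse centred at top pixel (375.5,196.5) and scene pixel (165,182.7). The black platform is centred at about top (373,197.4), and the platform is up with both catches visible. My foot threshold was poor, so I'll fix it.

Run:
```python
from h import *
from scipy.optimize import minimize
for n,uv,z in(("top",(375.5,196.5),.103),("scene",(165,182.7),.103),("top",(373,197.4),.091)): print("feeder",n,plane(n,uv,z).round(4))
im={n:cv2.imread(f"pics/{n}0.png") for n in C}
i=im["top"]
for p in((195,170),(195,200),(105,190),(90,185),(60,230),(150,200),(140,150)): print(p,i[p[1],p[0]])
# grabcut per foot, init from model
def cut(n,polys):
    m=mask(n,polys)[::S,::S]; g=np.full(m.shape,cv2.GC_BGD,np.uint8)
    g[cv2.dilate(m,np.ones((19,19)))>0]=cv2.GC_PR_BGD; g[m>0]=cv2.GC_PR_FGD; g[cv2.erode(m,np.ones((5,5)))>0]=cv2.GC_FGD
    lab=im[n].astype(float); s=lab.sum(2,keepdims=True)+20
    f=np.clip(lab/s*400,0,255).astype(np.uint8)
    cv2.grabCut(f,g,None,np.zeros((1,65)),np.zeros((1,65)),4,cv2.GC_INIT_WITH_MASK)
    return cv2.resize(((g==1)|(g==3)).astype(np.uint8)*255,None,fx=S,fy=S,interpolation=cv2.INTER_LINEAR)>127
for name,p0,r in(("mid",[.515,.3305],.028),("wide",[.525,.155],.041),("slim",[.543,-.0065],.019)):
    p0=np.array(p0); K={n:cut(n,fpolys(*p0,R=r,rb=r*.72)) for n in C}
    for ns in(["top"],["scene"],["top","scene"]):
        def cost(p):
            c=0
            for n in ns:
                m=mask(n,fpolys(*p,R=r,rb=r*.72))>0; c+=1-(m&K[n]).sum()/(m|K[n]).sum()
            return c
        o=minimize(cost,p0,method="Nelder-Mead",options=dict(initial_simplex=[p0,p0+[.008,0],p0+[0,.008]],xatol=2e-4,fatol=1e-4))
        print(name,ns,o.x.round(4),round(o.fun,3))
    if name=="mid":
        out=[]
        for n in("top","scene"):
            b=cv2.resize(im[n],None,fx=S,fy=S,interpolation=cv2.INTER_CUBIC)
            for q in fpolys(*o.x): cv2.polylines(b,[cv2.convexHull(((proj(n,q)+.5)*S-.5).astype(np.float32)).round().astype(np.int32)],True,(0,255,0),1)
            u,v=(proj(n,[*o.x,.04])[0]*S).astype(int); out.append(cv2.resize(b[v-100:v+100,u-100:u+100],(400,400)))
        cv2.imwrite("pics/mid.png",np.hstack(out))
```

```text
feeder top [ 0.4896 -0.1711  0.103 ]
feeder scene [ 0.493 -0.171  0.103]
feeder top [ 0.4893 -0.1708  0.091 ]
(195, 170) [ 33  74 120]
(195, 200) [ 32  74 122]
(105, 190) [16 23 42]
(90, 185) [ 35  70 117]
(60, 230) [ 78 115 145]
(150, 200) [ 57  82 107]
(140, 150) [ 76 112 140]
mid ['top'] [0.5173 0.3294] 0.068
mid ['scene'] [0.518  0.3297] 0.193
mid ['top', 'scene'] [0.5173 0.3299] 0.262
wide ['top'] [0.5253 0.1543] 0.038
wide ['scene'] [0.5271 0.1544] 0.103
wide ['top', 'scene'] [0.5253 0.1545] 0.143
slim ['top'] [ 0.5444 -0.0094] 0.085
slim ['scene'] [ 0.5435 -0.0085] 0.238
slim ['top', 'scene'] [ 0.544  -0.0093] 0.325
```

View pics/mid.png

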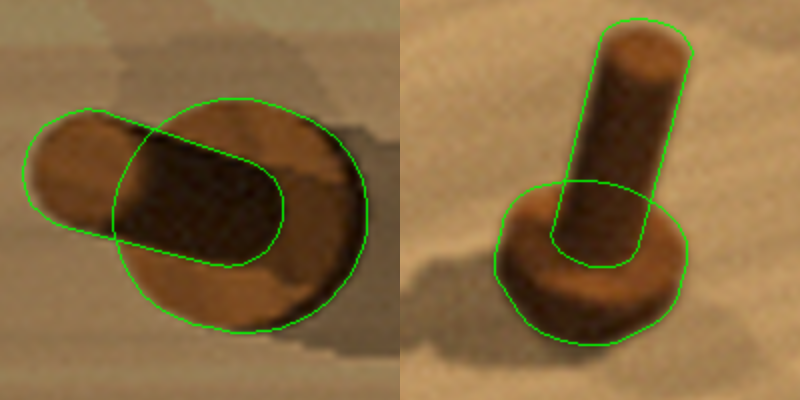

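The fit is good: foot at (0.517, 0.330), feeder axis at (0.490, -0.171). Next I'll work out the move in tool axes.

```bash
cat > go.py <<'E'
import sys,numpy as np
from rig import status
from scipy.spatial.transform import Rotation as R
s=status.sense();r=R.from_quat(s["ee_rot"]);np.set_printoptions(suppress=True)
print("t",round(s["t"],2),"pos",np.round(s["position"],4),"F",np.round(s["wrist_force"],1),"open",round(s["opening"],4),"\n",r.as_matrix().round(4))
for a in sys.argv[1:]:
    g=np.array(eval(a));print(a,"->",r.inv().apply(g-s["position"]).round(4))
E
python3 go.py "[.517,.330,.2]" "[.517,.330,.078]"
```

```text
t 0.1 pos [0.1919 0.5415 0.2269] F [ 0.1 -0.7 -0.3] open 0.0881 
 [[-0.0008  0.3342  0.9425]
 [-0.0013  0.9425 -0.3342]
 [-1.     -0.0015 -0.0003]]
[.517,.330,.2] -> [ 0.027  -0.0907  0.3771]
[.517,.330,.078] -> [ 0.149  -0.0905  0.3771]
```

```bash
python3 -m jog '[[0,-0.008,0.03,0,0],[0,-0.017,0.07,0,0],[0,-0.026,0.11,0,0],[0,-0.036,0.15,0,0],[0,-0.045,0.188,0,0]]' 60; python3 -m jog '[[0.005,-0.010,0.04,0,0],[0.01,-0.02,0.08,0,0],[0.015,-0.03,0.12,0,0],[0.02,-0.04,0.16,0,0],[0.027,-0.046,0.189,0,0]]'; python3 go.py "[.517,.330,.2]" "[.517,.330,.078]"
```

```text
t: 0.52
position: [0.3555, 0.4353, 0.2274]
ee_rot: [0.12, 0.697, -0.12, 0.697]
wrist_force: [0.6, 0.6, -0.1]
opening: 0.0874
t: 0.93
position: [0.5197, 0.3277, 0.2005]
ee_rot: [0.12, 0.696, -0.121, 0.697]
wrist_force: [-0.2, 0.4, -0.3]
opening: 0.088
t 0.93 pos [0.5197 0.3277 0.2005] F [-0.2  0.4 -0.3] open 0.088 
 [[ 0.0007  0.3359  0.9419]
 [-0.0005  0.9419 -0.3359]
 [-1.     -0.0002  0.0008]]
[.517,.330,.2] -> [ 0.0005  0.0013 -0.0033]
[.517,.330,.078] -> [ 0.1225  0.0013 -0.0034]
```

```bash
python3 -m jog '[[0.015,0.001,-0.001,0,0],[0.035,0.001,-0.001,0,0],[0.05,0.001,-0.001,0,0],[0.05,0.001,-0.001,0,0],[0.05,0.001,-0.001,0,0]]'; python3 go.py "[.517,.330,.078]"
python3 - <<'E'
from h import *
from rig import get_image,status
P=status.sense()["position"];o=[]
for n in("top","scene"):
    i=get_image(n)["img"]; u,v=proj(n,[.517,.33,.09])[0].astype(int);u0=max(0,u-50);v0=max(0,v-50)
    o.append(cv2.resize(i[v0:v0+100,u0:u0+100],(400,400),interpolation=cv2.INTER_CUBIC))
cv2.imwrite("pics/appr.png",np.hstack(o))
E
```

```text
t: 1.35
position: [0.5156, 0.3311, 0.1496]
ee_rot: [0.119, 0.698, -0.12, 0.696]
wrist_force: [0.1, -0.9, 0.9]
opening: 0.0884
t 1.35 pos [0.5156 0.3311 0.1496] F [ 0.1 -0.9  0.9] open 0.0884 
 [[-0.0027  0.3343  0.9425]
 [-0.0011  0.9425 -0.3343]
 [-1.     -0.002  -0.0022]]
[.517,.330,.078] -> [ 0.0716 -0.0004  0.0018]
```

View pics/appr.png

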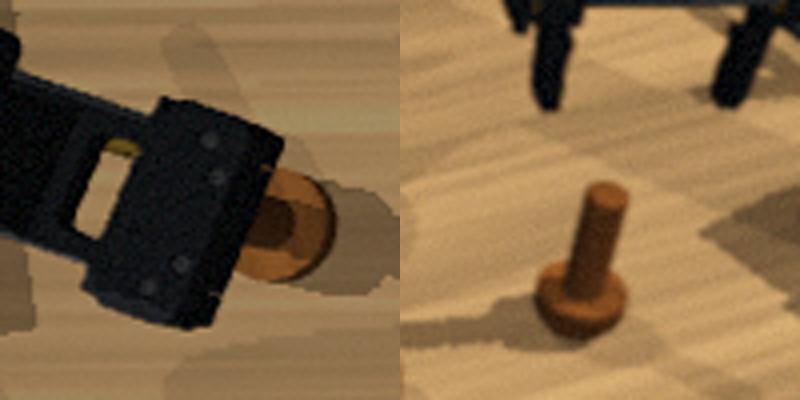

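The fingertips (crop about (548,105) and (728,105)) straddle the tenon, so I'll descend and grip.

```bash
python3 -m jog '[[0.02,0,0.001,0,0],[0.04,0,0.001,0,0],[0.06,0,0.001,0,0],[0.072,0,0.001,0,0],[0.072,0,0.001,0,0]]'; python3 go.py "[.517,.330,.078]"; python3 -m jog '[[0,0,0,0,120],[0,0,0,0,180],[0,0,0,0,255],[0,0,0,0,255],[0,0,0,0,255]]' 60;python3 -m jog '[[0,0,0,0,255],[0,0,0,0,255],[0,0,0,0,255],[0,0,0,0,255],[0,0,0,0,255]]' 60; python3 go.py
```

```text
t: 1.87
position: [0.516, 0.3307, 0.0768]
ee_rot: [0.119, 0.698, -0.12, 0.696]
wrist_force: [-0.7, -0.2, -0.0]
opening: 0.0879
t 1.87 pos [0.516  0.3307 0.0768] F [-0.7 -0.2 -0. ] open 0.0879 
 [[-0.0032  0.334   0.9426]
 [-0.0013  0.9426 -0.334 ]
 [-1.     -0.0023 -0.0026]]
[.517,.330,.078] -> [-0.0012 -0.0004  0.0012]
t: 2.28
position: [0.518, 0.3314, 0.0798]
ee_rot: [0.12, 0.696, -0.12, 0.697]
wrist_force: [-0.9, -1.1, 0.3]
opening: 0.057
t: 2.7
position: [0.5174, 0.3311, 0.0787]
ee_rot: [0.12, 0.697, -0.12, 0.697]
wrist_force: [-1.5, -0.7, 0.5]
opening: 0.024
t 2.7 pos [0.5174 0.3311 0.0787] F [-1.5 -0.7  0.5] open 0.024 
 [[-0.0002  0.3342  0.9425]
 [-0.0002  0.9425 -0.3342]
 [-1.     -0.0002 -0.0001]]
```

```bash
python3 -m jog '[[-0.01,0,0,0,255],[-0.04,0,0,0,255],[-0.07,0,0,0,255],[-0.10,0,0,0,255],[-0.13,0,0,0,255]]'; python3 -m jog '[[-0.005,0,0,0,255],[-0.008,0,0,0,255],[-0.008,0,0,0,255],[-0.008,0,0,0,255],[-0.008,0,0,0,255]]'; python3 go.py "[.49,-.171,.21]"
```

```text
t: 3.12
position: [0.5171, 0.331, 0.2105]
ee_rot: [0.12, 0.697, -0.12, 0.697]
wrist_force: [0.6, -0.6, -1.8]
opening: 0.0237
t: 3.53
position: [0.5163, 0.3306, 0.2144]
ee_rot: [0.119, 0.698, -0.121, 0.696]
wrist_force: [0.5, -0.1, -1.2]
opening: 0.0238
t 3.53 pos [0.5163 0.3306 0.2144] F [ 0.5 -0.1 -1.2] open 0.0238 
 [[-0.0036  0.3343  0.9425]
 [-0.0014  0.9425 -0.3343]
 [-1.     -0.0026 -0.0029]]
[.49,-.171,.21] -> [ 0.0052 -0.4815  0.143 ]
```

```bash
python3 -m jog '[[0,-0.02,0.006,0,255],[0,-0.055,0.016,0,255],[0,-0.09,0.027,0,255],[0,-0.125,0.037,0,255],[0,-0.16,0.047,0,255]]'; python3 -m jog '[[0,-0.035,0.010,0,255],[0,-0.07,0.021,0,255],[0,-0.105,0.031,0,255],[0,-0.14,0.041,0,255],[0,-0.175,0.052,0,255]]'; python3 -m jog '[[0,-0.035,0.010,0,255],[0,-0.07,0.021,0,255],[0,-0.105,0.031,0,255],[0,-0.13,0.039,0,255],[0,-0.147,0.043,0,255]]';python3 -m jog '[[0,0,0,0,255],[0,0,0,0,255],[0,0,0,0,255],[0,0,0,0,255],[0,0,0,0,255]]'
python3 go.py "[.49,-.171,.21]"
python3 - <<'E'
from h import *
from rig import get_image
o=[]
for n in("top","scene"):
    i=get_image(n)["img"]; cv2.imwrite(f"pics/{n}1.png",i); u,v=proj(n,[.49,-.171,.14])[0].astype(int);u0=u-50;v0=v-50
    o.append(cv2.resize(i[v0:v0+100,u0:u0+100],(400,400),interpolation=cv2.INTER_CUBIC)); print(n,u0,v0)
cv2.imwrite("pics/over.png",np.hstack(o))
E
```

```text
t: 3.95
position: [0.5069, 0.1632, 0.215]
ee_rot: [0.119, 0.698, -0.12, 0.696]
wrist_force: [1.0, -0.1, -0.9]
opening: 0.0239
t: 4.37
position: [0.4974, -0.0191, 0.2153]
ee_rot: [0.12, 0.698, -0.12, 0.696]
wrist_force: [1.4, 0.5, -1.5]
opening: 0.0238
t: 4.78
position: [0.4892, -0.1732, 0.2152]
ee_rot: [0.121, 0.697, -0.121, 0.696]
wrist_force: [-0.8, -0.7, -0.8]
opening: 0.0237
t: 5.2
position: [0.4902, -0.1694, 0.2165]
ee_rot: [0.119, 0.697, -0.119, 0.697]
wrist_force: [0.2, 0.6, -1.5]
opening: 0.024
t 5.2 pos [ 0.4902 -0.1694  0.2165] F [ 0.2  0.6 -1.5] open 0.024 
 [[-0.0004  0.3327  0.943 ]
 [ 0.0005  0.943  -0.3327]
 [-1.      0.0003 -0.0006]]
[.49,-.171,.21] -> [ 0.0065 -0.0016  0.0004]
top 333 143
scene 111 118
```

View pics/over.png

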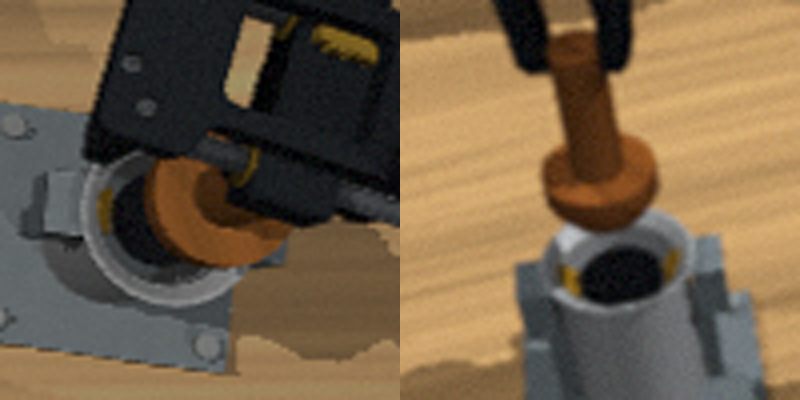

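The foot hangs just above the tube: base at crop (600,185) in the scene view and (215,205) in the top view. I'll fit its position and tilt in both views.

Run:
```python
from h import *
from scipy.optimize import minimize
from scipy.spatial.transform import Rotation as Ro
im={n:cv2.imread(f"pics/{n}1.png") for n in C}
def polys(p):
    x,y,z,a,b=p; M=Ro.from_euler("xy",[a,b]).as_matrix()
    return [q@M.T+[x,y,z] for q in fpolys(0,0)]
def wood(n):
    i=cv2.resize(im[n],None,fx=S,fy=S,interpolation=cv2.INTER_LINEAR).astype(float)+4
    return (i[...,2]>2.2*i[...,0])&(i[...,2]>1.42*i[...,1])&(i[...,2]>24)
# scene: all of foot visible except tenon top sides; valid = not black finger
K={};V={}
for n in C:
    g=mask(n,polys([.49,-.171,.138,0,0])); w=cv2.dilate(g,np.ones((41,41)))>0
    K[n]=wood(n)&w; b=cv2.resize(im[n],None,fx=S,fy=S).max(2)<32
    V[n]=~cv2.morphologyEx(b.astype(np.uint8),cv2.MORPH_CLOSE,np.ones((9,9))).astype(bool)|K[n]
    # keep the largest wood blob
    k,l,st,_=cv2.connectedComponentsWithStats(cv2.morphologyEx(K[n].astype(np.uint8),cv2.MORPH_OPEN,np.ones((5,5))));K[n]=l==1+st[1:,4].argmax()
def cost(p):
    c=0
    for n in C:
        m=(mask(n,polys(p))>0)&V[n]; k=K[n]&V[n]; c+=1-(m&k).sum()/(m|k).sum()
    return c+ (p[3]**2+p[4]**2)*.3
p0=np.array([.49,-.171,.138,0,0]);sx=[p0]+[p0+d for d in np.diag([.006,.006,.006,.05,.05])]
o=minimize(cost,p0,method="Nelder-Mead",options=dict(initial_simplex=sx,xatol=1e-4,fatol=1e-4,maxiter=400))
print(o.x.round(4),o.fun,cost(p0))
out=[]
for n in("top","scene"):
    b=cv2.resize(im[n],None,fx=S,fy=S,interpolation=cv2.INTER_CUBIC)
    for q in polys(o.x)+[circ(.49,-.171,.038,.103)]: cv2.polylines(b,[cv2.convexHull(((proj(n,q)+.5)*S-.5).astype(np.float32)).round().astype(np.int32)],True,(0,255,0),1)
    u,v=(proj(n,[.49,-.171,.14])[0]*S).astype(int); out.append(b[v-200:v+200,u-200:u+200])
cv2.imwrite("pics/fit1.png",np.hstack(out))
```

```text
[ 0.491  -0.1716  0.1386 -0.0083  0.0504] 0.32555342488648514 0.36289623183037223
```

View pics/fit1.png

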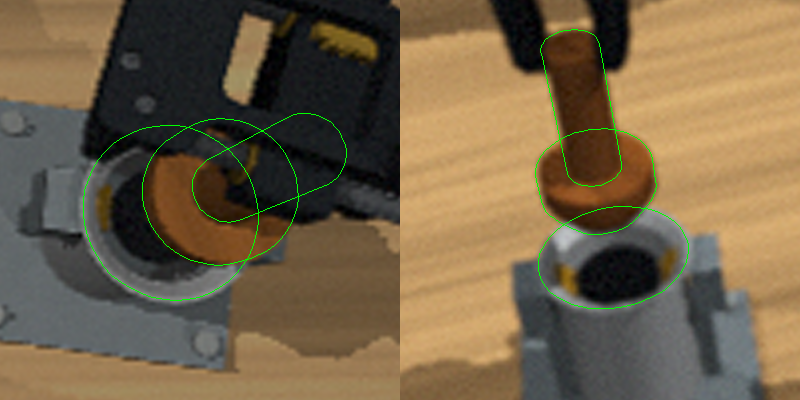

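The fit puts the foot at (0.491, -0.1716), within about 1–2 mm of the axis and close to upright. I'll go down into the flare and watch the forces.

```bash
python3 -m jog '[[0.01,0,-0.001,0,255],[0.02,0,-0.001,0,255],[0.03,0,-0.001,0,255],[0.038,0,-0.001,0,255],[0.044,0,-0.001,0,255]]';python3 -m jog '[[0.002,0,0,0,255],[0.004,0,0,0,255],[0.006,0,0,0,255],[0.008,0,0,0,255],[0.01,0,0,0,255]]'; python3 -m jog '[[0.002,0,0,0,255],[0.004,0,0,0,255],[0.004,0,0,0,255],[0.004,0,0,0,255],[0.004,0,0,0,255]]'; python3 go.py "[.49,-.171,.135]"
```

```text
t: 5.72
position: [0.4884, -0.1698, 0.1708]
ee_rot: [0.12, 0.698, -0.12, 0.696]
wrist_force: [-0.1, -0.4, -0.9]
opening: 0.0236
t: 6.13
position: [0.4896, -0.1705, 0.1633]
ee_rot: [0.12, 0.696, -0.12, 0.697]
wrist_force: [-0.2, 1.7, 4.3]
opening: 0.0238
t: 6.55
position: [0.4897, -0.1706, 0.1596]
ee_rot: [0.12, 0.696, -0.12, 0.697]
wrist_force: [-1.5, 0.3, 5.5]
opening: 0.0244
t 6.55 pos [ 0.4897 -0.1706  0.1596] F [-1.5  0.3  5.5] open 0.0244 
 [[ 0.0014  0.3342  0.9425]
 [-0.0008  0.9425 -0.3342]
 [-1.     -0.0003  0.0016]]
[.49,-.171,.135] -> [ 0.0246 -0.0003  0.0003]
```

Spring contact is clean and the side forces are small, so I'll press on.

```bash
python3 -m jog '[[0.003,0,0,0,255],[0.006,0,0,0,255],[0.009,0,0,0,255],[0.012,0,0,0,255],[0.014,0,0,0,255]]'; python3 -m jog '[[0.002,0,0,0,255],[0.004,0,0,0,255],[0.006,0,0,0,255],[0.008,0,0,0,255],[0.01,0,0,0,255]]';python3 -m jog '[[0,0,0,0,255],[0,0,0,0,255],[0,0,0,0,255],[0,0,0,0,255],[0,0,0,0,255]]'; python3 go.py "[.49,-.171,.135]"
```

```text
t: 6.97
position: [0.4901, -0.1708, 0.1461]
ee_rot: [0.12, 0.696, -0.12, 0.698]
wrist_force: [-1.7, 0.2, 10.7]
opening: 0.0239
t: 7.38
position: [0.4904, -0.171, 0.1365]
ee_rot: [0.119, 0.696, -0.12, 0.698]
wrist_force: [-2.1, 1.0, 12.2]
opening: 0.0238
t: 7.8
position: [0.4904, -0.171, 0.1366]
ee_rot: [0.119, 0.696, -0.12, 0.698]
wrist_force: [-2.8, 1.4, 11.7]
opening: 0.0241
t 7.8 pos [ 0.4904 -0.171   0.1366] F [-2.8  1.4 11.7] open 0.0241 
 [[ 0.0028  0.3342  0.9425]
 [-0.0017  0.9425 -0.3341]
 [-1.     -0.0007  0.0032]]
[.49,-.171,.135] -> [ 0.0016 -0.0002 -0.0003]
```

```bash
python3 -m jog '[[0.001,0,0,0,255],[0.002,0,0,0,255],[0.002,0,0,0,255],[0.002,0,0,0,255],[0.002,0,0,0,255]]'; python3 -m jog '[[-0.001,0,0,0,255],[-0.002,0,0,0,255],[-0.003,0,0,0,255],[-0.003,0,0,0,255],[-0.003,0,0,0,255]]'; python3 -m jog '[[-0.001,0,0,0,255],[-0.002,0,0,0,255],[-0.003,0,0,0,255],[-0.003,0,0,0,255],[-0.003,0,0,0,255]]'
```

```text
t: 8.22
position: [0.4904, -0.171, 0.1347]
ee_rot: [0.119, 0.696, -0.12, 0.698]
wrist_force: [-2.5, 1.6, 12.4]
opening: 0.0235
t: 8.63
position: [0.49, -0.1709, 0.1371]
ee_rot: [0.12, 0.696, -0.12, 0.698]
wrist_force: [-1.6, 1.1, 9.7]
opening: 0.0238
t: 9.05
position: [0.4885, -0.1704, 0.1376]
ee_rot: [0.12, 0.697, -0.12, 0.696]
wrist_force: [-0.7, -4.7, -9.2]
opening: 0.0242
```

Raising the gripper gives a 9 N downward pull while the foot stays put, so the catches are holding. I'll relax, open and retreat.

```bash
python3 -m jog '[[0.001,0,0,0,255],[0.001,0,0,0,255],[0.001,0,0,0,200],[0.001,0,0,0,100],[0.001,0,0,0,0]]'; python3 -m jog '[[0,0,0,0,0],[0,0,0,0,0],[0,0,0,0,0],[0,0,0,0,0],[0,0,0,0,0]]'; python3 -m jog '[[-0.01,0,0,0,0],[-0.04,0,0,0,0],[-0.07,0,0,0,0],[-0.10,0,0,0,0],[-0.12,0,0,0,0]]';  python3 -m jog '[[0,0,-0.03,0,0],[0,0,-0.06,0,0],[0,0,-0.09,0,0],[0,0,-0.12,0,0],[0,0,-0.14,0,0]]'
python3 - <<'E'
from h import *
from rig import get_image
o=[]
for n in("top","scene"):
    i=get_image(n)["img"]; cv2.imwrite(f"pics/{n}2.png",i); u,v=proj(n,[.49,-.171,.11])[0].astype(int);u0=u-50;v0=v-50
    b=cv2.resize(i,None,fx=S,fy=S,interpolation=cv2.INTER_CUBIC)
    for q in [circ(.49,-.171,.013,.159)]: cv2.polylines(b,[((proj(n,q)+.5)*S-.5).round().astype(np.int32)],True,(0,255,0),1)
    o.append(b[v0*4:v0*4+400,u0*4:u0*4+400])
cv2.imwrite("pics/end.png",np.vstack([np.hstack(o),np.hstack([cv2.resize(cv2.imread(f"pics/{n}2.png"),(400,200)) for n in("top","scene")])]))
E
```

```text
t: 9.47
position: [0.4899, -0.1699, 0.1383]
ee_rot: [0.12, 0.696, -0.12, 0.697]
wrist_force: [-0.3, 0.1, 0.1]
opening: 0.0351
t: 9.88
position: [0.4894, -0.1702, 0.1379]
ee_rot: [0.12, 0.697, -0.12, 0.697]
wrist_force: [0.0, -0.6, -0.6]
opening: 0.0683
t: 10.3
position: [0.49, -0.1707, 0.2617]
ee_rot: [0.119, 0.696, -0.12, 0.698]
wrist_force: [0.6, -0.3, -0.0]
opening: 0.0882
t: 10.72
position: [0.3554, -0.1224, 0.2581]
ee_rot: [0.12, 0.697, -0.12, 0.697]
wrist_force: [-0.1, -0.2, -0.1]
opening: 0.0884
```

View pics/end.png

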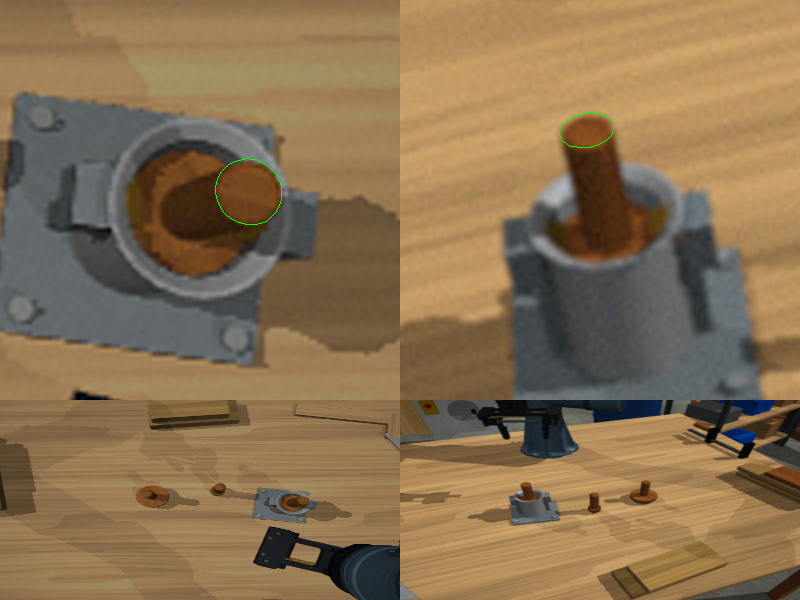

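The tenon top fits the predicted circle at 159 mm in both views. Both brass catches show over the shoulder, at top crop (135,210) and (245,230). The other two feet still stand and the arm is clear, so I'll hand it in.

```bash
python3 -c "
from rig import bot,status
print(status.sense()['t'],status.sense()['wrist_force']);print(bot.sign_off())"
```

```text
10.8167 [ 0.23721418 -0.5314947   0.70788155]
the job is handed in; nothing more can be done
None
```

I loaded the middle-sized foot, tenon up, into the feeder tube and handed the job in at 10.8 s of the 48 s allowed. I gripped it by the tenon and pressed it to about 56 mm (latch height 59 mm).

- **Latch check:** With the foot still gripped, pulling up met about 9 N of resistance and the foot stayed at about 59 mm.
- **After release:** The tenon top matched the predicted 159 mm circle in both camera views, and both brass catches were visible over the base. The largest press force I read was about 12 N.
- **Other feet:** In the last pictures the wide and slim feet were still standing, and I never moved the gripper near them. The gripper was retracted and touching nothing.
- **Disagreements:** Measured tool positions scattered by 1–3 mm. The two cameras put the feeder axis about 3 mm apart in x. The tilt fit while the foot was held (about 3°) was unreliable because the gripper hid part of it. None of these affected the fit.

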